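# Take the top canopy off the nest and twist-lock it on the drone

### The job

Take the top canopy off the nested stack without pulling the next one up with it. Set it down over the flight controller on the drone's top plate and turn it clockwise, seen from above, until both its ears are fully home under the clips, without forcing it. Leave the two lower canopies on their fixture and the other things on the bench where they are.

Things in the scene. Friction and masses are not known exactly. Their poses are not given: they have to be found in the camera images.
- top_canopy: Uppermost of 3 identical nested white round covers, open below, 40 g, 46 mm high. Origin: centre of its flat lower rim; z up, x along its two ears. Skirt 80 mm across at the rim, 62 mm at 30 mm up; cavity 32 mm deep. Ears at the rim on +x and -x, 16 mm wide, 4 mm thick, out to 50 mm from the axis; a half turn makes no difference. Its ears stand above the register pins: it alone can turn.
- crown (a point): Centre of the flat top of the top canopy (46 mm above its rim). Below it an upright round ribbed crown, 56 mm across and 15 mm tall, above a shoulder 62 mm across: the place to hold, at any yaw.
- next_canopy: Second canopy, same shape, rim 14 mm below the top one's, its crown inside it. Pins beside its ears keep it from turning; only its weight and a light grip (under 1 N) on the lowest one hold it down. Springy ribs in the top canopy grip its crown (about 5 N friction) over the first 8 mm of lift: a straight pull drags the nest up. Turning the top one either way or to and fro all the while it creeps up, at least 0.1 rad per mm, breaks it.
- low_canopy: Lowest canopy, same shape, rim 14 mm below the next one's; rests on the fixture. Origin at the centre of its rim, x along its ears.
- fixture: Black stacking fixture, fixed: base 150 x 110 x 10 mm, x along the lower canopies' ears; a low spigot inside the lowest canopy; pairs of 6 mm steel register pins either side of the lower ears, 45 mm out on +x and -x, 22 mm above the base. Origin at the centre of its underside, on the bench.
- frame: Quadrotor frame, fixed on a low build stand: round black plates 132 mm across, four blue lattice arms on its diagonals, a motor on each end 165 mm from the middle, shafts up to 86 mm above the bench. Origin at its centre on the bench, z up. Flight controller on the middle of the top plate: 36 mm square, 16 mm high.
- seat (a point): Centre of the drone's top plate surface, 55 mm above the bench, axes as the frame's: the canopy's rim centre goes here. An aluminium clip stands on +x and -x. Home, the ears are under the clip lips against the stops, canopy x along seat x (either way). Lips bar entry from above: set the canopy down flat with ears 0.7 to 1.5 rad counter-clockwise of the clips, then turn clockwise.
- clip (a point): Middle of the +x clip's underside, on the top plate 50 mm from the seat, axes as the frame's (the -x clip: half a turn round). Back wall from 52.5 mm from the seat's middle; lip 6.5 to 9.5 mm above the plate, reaching in to 45.5 mm. Open end at y = +14 mm, end stop face at y = -9 mm. Ears clear back wall and lip by 2.5 mm.
- spool: Bystander: solder spool standing on its flange, 48 mm across, 42 mm high. Origin at the centre of its underside.
- motor: Bystander: loose brushless motor standing upright, 28 mm across, 35 mm high with its shaft. Origin at the centre of its underside.
- spare_arm: Bystander: white lattice arm lying on the bench, 140 mm long, 34 mm wide, 14 mm high. Origin on the bench 61 mm from its square root end, x towards its round motor end.

How it is judged (in metres and radians):
On the way, in this order (a step that is already met when the one before it is completed fails the run):
1. the top canopy is lifted clear of the nest (z of top_canopy in the frame of next_canopy above 0.05 m), for 0.2 s.
2. it stands on the top plate over the flight controller, not yet turned home (z of top_canopy in the frame of seat below 0.004 m and horizontal distance between top_canopy and seat below 0.008 m and angle between the x axis of top_canopy and the x axis of seat, either way round above 0.4 rad), for 0.1 s.
At the end, for the whole second after the job is handed in: Top canopy at rest flat on the top plate (rim within 2 mm, tilt under 0.04 rad), centred within 5 mm of the seat, ears within 0.12 rad of the clips' axis; the two lower canopies within 6 mm of their start; spool, motor and spare arm within 20 mm of theirs (z of top_canopy in the frame of seat between -0.003 and 0.002 m and horizontal distance between top_canopy and seat below 0.005 m and angle between the x axis of top_canopy and the x axis of seat, either way round below 0.12 rad and angle between top_canopy's own z axis and vertical below 0.04 rad and linear speed of top_canopy below 0.01 m/s and distance of each of next_canopy, low_canopy from where it was at the start of the episode below 0.006 m and distance of each of spool, motor, spare_arm from where it was at the start of the episode below 0.02 m); the robot touches nothing.
It fails at once if the canopy is forced against the drone (over 80 N) (contact force between top_canopy and frame above 80 N).
It fails at once if the next canopy is dragged up or shifted (over 10 mm) (distance of next_canopy from where it was at the start of the episode above 0.01 m).
It fails at once if the lowest canopy is dragged up or shifted (over 10 mm) (distance of low_canopy from where it was at the start of the episode above 0.01 m).
It fails at once if a bystander is knocked (moved over 30 mm) (distance of any of spool, motor, spare_arm from where it was at the start of the episode above 0.03 m).
It also fails if it takes over 67 s, if anything falls off the work surface, if the arm or the gripper's body presses on something with over 40 N, if the wrist force passes 120 N, or if a joint passes its speed limit or range.

### The arm

A 7-joint arm with a two-finger parallel gripper is mounted at the origin on the work surface. World frame = base frame: x ahead of the robot, y to its left, z up, the work surface at z = 0. Lengths are in mm, angles in rad, forces in N, time in s.
With the tool pointing down it reaches from about 350 to 900 mm from the base axis. Payload 19.9 kg.
Tool frame: the origin (TCP) lies at the centre of the arm's flange, where the gripper is bolted on; the fingertips stand 199 mm ahead of it and the grasp point (between the pads) lies 180 mm ahead of it; x points along the fingers, y is the direction in which the jaws open and shut, and the axes are right-handed (so a half turn about x gives the same grasp; the last joint's range is limited). The gripper opens to 94 mm and grips with 3 to 60 N. Pads are 16 mm wide; open, the fingers measure 119 mm over their backs; the gripper's body (75 mm by 177 mm) begins 78 mm behind the grasp point.
Start: joints at [1.28, 0.417, -0.01, 1.614, 0.005, 1.111, -0.053], TCP at [153.907, -605.749, 404.625] pointing down, gripper open.
Joint ranges: [-2.81, 2.81], [-0.39, 2.02], [-1.27, 1.25], [0.06, 2.57], [-1.19, 4.33], [0.19, 2], [-2.82, 2.82]. Speed limits (rad/s): [1.89, 1.89, 2.39, 2.39, 3.01, 3.01, 3.01].

### API

Orientations are given as [roll, pitch, yaw] about the fixed x, y, z axes, in that order (R = Rz(yaw) Ry(pitch) Rx(roll)).
In Python, from rig import env gives the robot as it stands. The module is installed in compiled form; this text tells all that it offers.
- The arm moves only by the tool play_rows, never from a script. Its argument "rows" is a list of rows, each a list of 3 entries, a list of its own where there are three numbers: the turn, a rotation vector about the tool's x, y, z in degrees, then the shift along the tool's x, y, z in mm, then the finger opening in mm, from 0 to 94. In form: [[[ax, ay, az], [dx, dy, dz], fingers], ...]. A call has 1 to 10 rows; each row is the pose to reach, as a shift and turn from the pose commanded when the call began, along the tool's axes at that moment; what a row does not reach only later rows make up. A row lasts 1/10 s, in which the tool goes at most 50 mm and 8.59 degrees, less where a joint would pass 70% of its speed; a pose out of reach is approached as far as the arm can. A call with a gripper value outside its range is refused whole. The fingers move at their own pace and stop on an object; "newtons" is the grip in N (left out, the last holds). Time passes only in rows, so rows that repeat a pose let the fingers close. It gives the time, the measured TCP pose, the force and the opening at its end, in the units of the state.
- env.get_obs(): the state, without advancing time (a new reading comes with each control period).
- env.grab_frame(name): name is "scene" or "top" or "wrist"; returns a dict with "frame" (400x640x3 uint8, red, green, blue), "depth" (400x640 float32, mm along the optical axis (not along the pixel's ray), 0 where there is no reading), "fx", "fy", "cx", "cy" (pixels), "dist_coeffs" ([k1, k2, p1, p2, k3] as OpenCV has them; the pictures are not rectified), "R" (3x3) and "t" (3): a world point X has camera coordinates R X + t. Camera axes: x right, y down, z forward; pixel columns grow to the right and rows downward; lengths in mm; the calibration is good to about 2 mm. A picture is of the moment at which its call begins.
- env.job_done(): hands the job in, once; it reports no verdict.
The state is a dict: "clock": time; "joint_positions": joint angles; "qd": joint speeds; "effort": joint torques, N m; "ee_pos": TCP position; "eef_rot": TCP orientation; "ft_force": force on the tool from outside, world axes, zero at the start; "wrist_torque": the same for the moment, N m; "grip_width": opening from 0.0 (shut) to 1.0 (fully open).
Only numpy, scipy, OpenCV 4.12 (cv2) and the standard library are available. Lean on these libraries where they do the work, as an engineer would, in place of code of your own. Each camera call takes 0.05 s, during which the arm holds its last target. There are 200 camera calls.

## Working session

There is one attempt and no reset: what is moved stays moved. The work goes in short steps, Python scripts to look and compute and a tool call to move; the robot and the scene stay as the last step left them, time stands still between calls to the robot, and variables do not carry over. Pictures are saved under pics/ and viewed, about 8 in all and at most 12, crops included, and the job is handed in when it is done.

Besides the shell and the picture viewer there is one more tool, called after "Emit:" as name(argument=value, ...) on one line, values as JSON. play_rows: Moves the arm, as the interface text tells. Its arguments: {"type":"object","properties":{"rows":{"type":"array","items":{"type":"array"}},"newtons":{"type":"number"}},"required":["rows"]}

```bash
mkdir -p pics; python3 - <<'E'
from rig import env
import cv2,pickle
o=env.get_obs();print(o)
d={}
for n in("scene","top"):
    f=env.grab_frame(n);d[n]=f
    cv2.imwrite(f"pics/{n}0.png",f["frame"][:,:,::-1])
    print(n,f["fx"],f["cx"],f["dist_coeffs"],f["R"],f["t"])
pickle.dump(d,open("f0.pkl","wb"))
E
```

```text
{'clock': 0.0, 'joint_positions': array([ 1.28048124,  0.41795168, -0.01029775,  1.61418121,  0.00470287,
        1.11069309, -0.05302033]), 'qd': array([ 0.00024194, -0.00039663,  0.00084734,  0.00035732,  0.0013817 ,
       -0.0007105 ,  0.00122442]), 'effort': array([-2.43352515e-04, -8.51253891e+01,  6.38610385e-01, -4.25993443e+01,
       -4.87244991e-02,  1.86465477e-02,  9.51395600e-05]), 'ee_pos': array([ 153.87726161, -605.61716951,  404.03612444]), 'eef_rot': array([-1.49166657,  1.5695866 ,  1.89872558]), 'ft_force': array([-0.20121055, -0.60231563, -0.01711802]), 'wrist_torque': array([ 0.06093574, -0.02379434,  0.06156143]), 'grip_width': 0.996117072808924}
scene 474.7851787636555 319.8001825172864 [0.04080692 0.         0.         0.         0.        ] [[ 0.55345883  0.83278098 -0.01261624]
 [ 0.48909131 -0.33723206 -0.80440303]
 [-0.67414614  0.43903346 -0.59395   ]] [-207.11380224 -273.80866195 1792.43712063]
top 415.50359628640354 312.0772924841337 [-0.06216222  0.          0.          0.          0.        ] [[ 0.00869588 -0.99994336 -0.00613585]
 [-0.99894664 -0.00841042 -0.04510956]
 [ 0.0450554   0.00652165 -0.9989632 ]] [-151.32187847  601.63629198 1076.38728046]
```

View pics/top0.png

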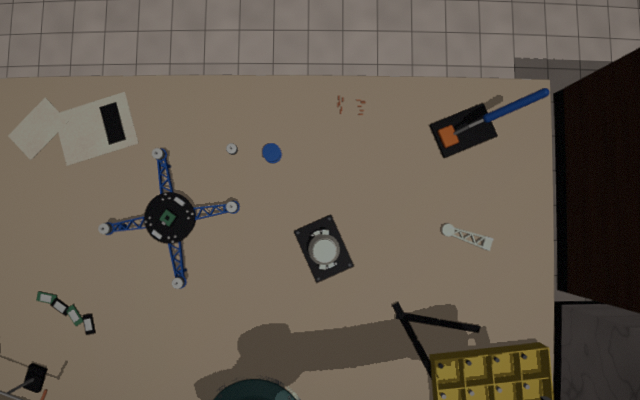

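View pics/scene0.png

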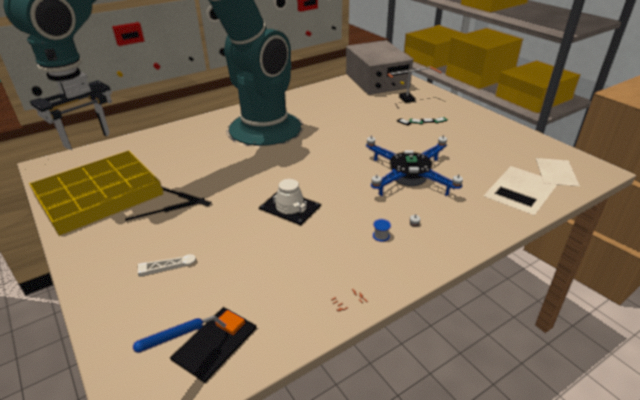

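The top view shows the stack at about (324,249). The drone is at (170,217), with motors at (157,153), (232,207), (178,283) and (104,229). The spool is at (271,153), the loose motor at (232,149) and the spare arm at (467,237). Next I'll enlarge the drone and stack.

```bash
cat >h.py <<'E'
import numpy as np,cv2
def K(f): return np.array([[f["fx"],0,f["cx"]],[0,f["fy"],f["cy"]],[0,0,1.]])
def ray(f,uv,z):
    p=cv2.undistortPoints(np.array(uv,float).reshape(-1,1,2),K(f),np.array(f["dist_coeffs"])).reshape(-1,2)
    R=np.array(f["R"]);c=-R.T@np.array(f["t"])
    d=np.c_[p,np.ones(len(p))]@R
    return c+d*((z-c[2])/d[:,2])[:,None]
def cloud(f,mask=None):
    v,u=np.nonzero((f["depth"]>0) if mask is None else mask&(f["depth"]>0))
    p=cv2.undistortPoints(np.c_[u,v].astype(float).reshape(-1,1,2),K(f),np.array(f["dist_coeffs"])).reshape(-1,2)
    X=np.c_[p,np.ones(len(p))]*f["depth"][v,u][:,None]
    return (X-np.array(f["t"]))@np.array(f["R"]),u,v
E
python3 - <<'E'
import pickle,cv2,numpy as np
from h import *
f=pickle.load(open("f0.pkl","rb"))["top"]
im=f["frame"][:,:,::-1]
a=cv2.resize(im[177:257,130:210],(400,400),interpolation=2);b=cv2.resize(im[209:289,284:364],(400,400),interpolation=2)
cv2.imwrite("pics/crop0.png",np.clip(np.hstack([a,b])*1.5,0,255).astype(np.uint8))
M=ray(f,[(157,153),(232,207),(178,283),(104,229)],80);print(M,M.mean(0))
P,u,v=cloud(f)
s=(abs(u-324)<30)&(abs(v-249)<30)&(P[:,2]>76);print(P[s].mean(0),np.median(P[s],0),s.sum(),P[s].min(0),P[s].max(0))
print(ray(f,[(324,249)],84),ray(f,[(170,217)],55))
print(ray(f,[(271,153)],42),ray(f,[(232,149)],35),ray(f,[(467,237)],14))
E
```

```text
[[718.06273917 242.78438909  80.        ]
 [584.51075451  50.91627505  80.        ]
 [395.78075494 182.31017369  80.        ]
 [526.49964537 373.43806562  80.        ]] [556.2134735  212.36222586  80.        ]
[ 480.37279165 -178.00424236   82.77441556] [ 481.07401787 -176.99332259   82.73515116] 421 [ 454.22919279 -206.17511207   77.17969323] [ 508.15179307 -149.87293596   88.23775116]
[[ 483.7958096  -176.73653967   84.        ]] [[558.41939667 214.25804934  55.        ]]
[[725.41584088 -39.6488532   42.        ]] [[736.45299302  62.74184425  35.        ]] [[ 512.76786513 -554.14246142   14.        ]]
```

View pics/crop0.png

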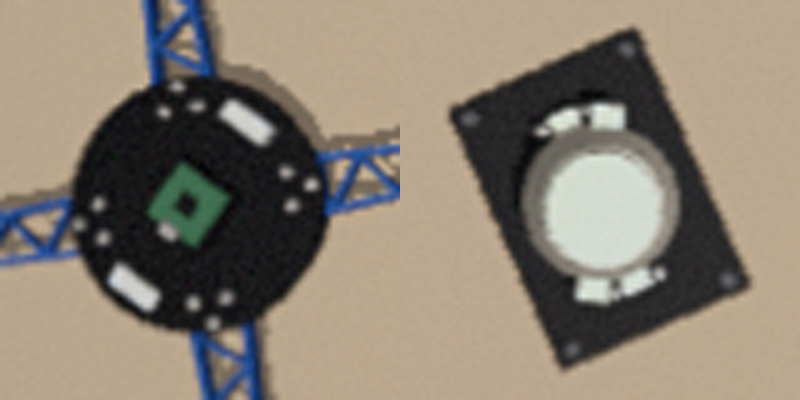

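The crop shows the clips at about −0.60 rad, which agrees with the motors. The fixture's long axis is at about +0.40 rad, and two slightly offset pairs of ears are visible. I'll move above the stack for a close look.

```bash
cat >>h.py <<'E'
from scipy.spatial.transform import Rotation as Ro
def plan(o,pos,yaw=None):
    """deltas (tool axes) to reach pos, jaw (tool y) at world yaw mod pi, pointing down"""
    R=Ro.from_euler("xyz",o["eef_rot"]); m=R.as_matrix()
    cy=np.arctan2(m[1,1],m[0,1])
    if yaw is None: yaw=cy
    else: yaw=cy+(yaw-cy+np.pi/2)%np.pi-np.pi/2
    x=np.array([0,0,-1.]);y=np.array([np.cos(yaw),np.sin(yaw),0]);T=np.c_[x,y,np.cross(x,y)]
    print("clock %.2f"%o["clock"],"pos",o["ee_pos"].round(1),"jawyaw %.3f"%cy,"tilt",m[:,0].round(4),"j",o["joint_positions"].round(2),"f",o["ft_force"].round(1),"grip",round(94*o["grip_width"],1))
    print("turn",np.degrees((R.inv()*Ro.from_matrix(T)).as_rotvec()).round(2),"shift",(m.T@(np.array(pos)-o["ee_pos"])).round(1))
E
python3 - <<'E'
from rig import env
from h import *
plan(env.get_obs(),[481.5,-177,400])
E
```

```text
clock 0.10 pos [ 153.9 -605.6  404.1] jawyaw -1.322 tilt [-3.e-04  1.e-03 -1.e+00] j [ 1.28  0.42 -0.01  1.61  0.    1.11 -0.05] f [ 0.3 -0.2 -0.4] grip 94.2
turn [0.   0.   0.06] shift [   4.4 -334.8 -423.1]
```

Emit:
play_rows(rows=[[[0,0,0],[1,-31,-39],94],[[0,0,0],[1,-62,-78],94],[[0,0,0],[1,-93,-117],94],[[0,0,0],[2,-124,-156],94],[[0,0,0],[2,-155,-195],94],[[0,0,0],[3,-186,-234],94],[[0,0,0],[3,-217,-273],94],[[0,0,0],[4,-248,-312],94],[[0,0,0],[4,-279,-351],94],[[0,0,0],[4,-310,-390],94]])

```text
clock: 1.1
ee_pos: [456.3, -207.4, 400.7]
eef_rot: [0.609, 1.571, -2.284]
ft_force: [0.6, -0.6, -1.1]
grip_width: 1.001
```

Emit:
play_rows(rows=[[[0,0,0],[0,-25,-33],94],[[0,0,0],[0,-25,-33],94],[[0,0,0],[0,-25,-33],94],[[0,0,0],[0,-25,-33],94],[[0,0,0],[0,-25,-33],94]])

```text
clock: 1.6
ee_pos: [480.8, -178.0, 400.6]
eef_rot: [0.274, 1.57, -2.621]
ft_force: [0.2, 0.4, -0.3]
grip_width: 1.003
```

```bash
python3 - <<'E'
from rig import env
from h import *
import pickle
plan(env.get_obs(),[481.5,-177,400])
f=env.grab_frame("wrist");pickle.dump(f,open("f1.pkl","wb"));cv2.imwrite("pics/w1.png",f["frame"][:,:,::-1])
P,u,v=cloud(f);s=(P[:,2]>78)&(P[:,2]<100)
s&=(np.hypot(P[:,0]-481,P[:,1]+177)<40)
print(s.sum(),P[s].mean(0),P[s].min(0),P[s].max(0))
E
```

```text
clock 1.60 pos [ 480.8 -178.   400.6] jawyaw -1.324 tilt [-4.e-04 -2.e-04 -1.e+00] j [ 0.58  0.24 -0.33  1.89  0.09  1.03 -1.11] f [ 0.2  0.4 -0.3] grip 94.3
turn [-0.    0.02 -0.01] shift [ 0.6 -0.8 -0.9]
2281 [ 481.11288411 -175.94005174   83.58960643] [ 451.74618549 -204.70069311   78.30139922] [ 508.78329711 -147.74793965   86.31298331]
```

View pics/w1.png

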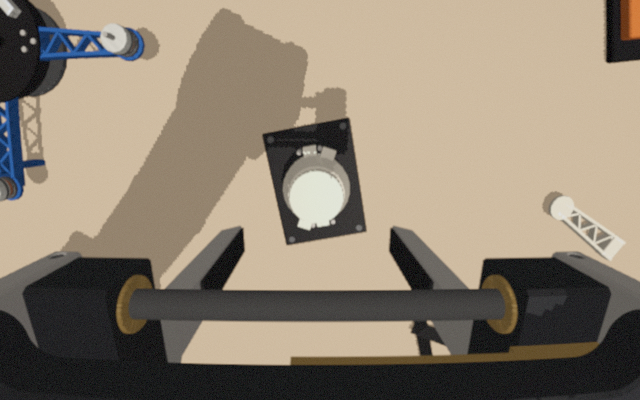

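The wrist view shows the stack at (317,190), with the crown top at about z = 84 and (481, −176). I'll enlarge it to read the yaw of the top ears.

```bash
python3 - <<'E'
from h import *
import pickle
f=pickle.load(open("f1.pkl","rb"));c=f["frame"][115:250,250:385,::-1]
cv2.imwrite("pics/w1c.png",np.clip(cv2.resize(c,(594,594),interpolation=2)*1.0,0,255).astype(np.uint8))
m=(f["frame"].min(2)>205).astype(np.uint8);m[:140]=0;m[260:]=0;m[:,:260]=0;m[:,380:]=0
print(m.sum(), ray(f,[(250+594/2/4.4,115+594/2/4.4)],84))
for n,g in(("w",f),("t",pickle.load(open("f0.pkl","rb"))["top"])):
    P,u,v=cloud(g);s=(abs(P[:,2]-84)<4)&(np.hypot(P[:,0]-481,P[:,1]+177)<40)
    q=np.zeros((400,640),np.uint8);q[v[s],u[s]]=1
    ct=max(cv2.findContours(q,0,1)[0],key=len);h=cv2.convexHull(ct).reshape(-1,2)
    W=ray(g,h,84);print(n,cv2.minEnclosingCircle(W[:,:2].astype(np.float32)),cv2.fitEllipse(W[:,:2].astype(np.float32)))
E
```

```text
2193 [[ 496.25023771 -173.82438594   84.        ]]
w ((480.85296630859375, -176.0988311767578), 28.474853515625) ((480.7533874511719, -176.11398315429688), (55.984130859375, 56.706233978271484), 109.29054260253906)
t ((480.5553894042969, -178.15748596191406), 28.2449893951416) ((480.4227600097656, -178.26622009277344), (55.30473709106445, 55.9244384765625), 93.17298126220703)
```

View pics/w1c.png

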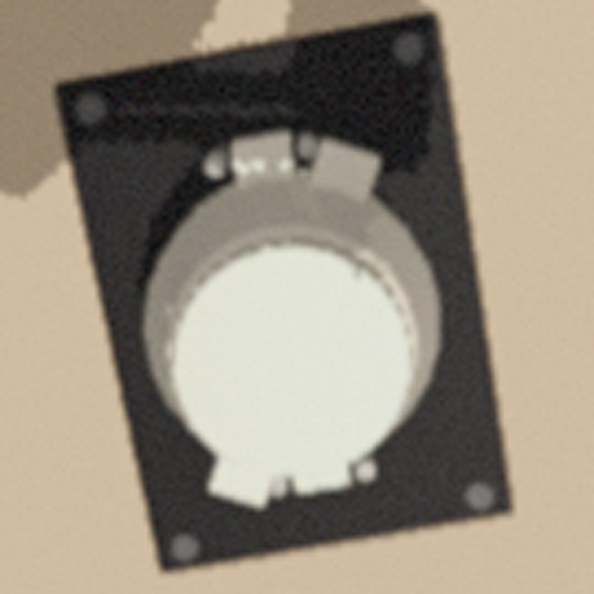

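Pins at (215,165), (305,145), (280,487) and (366,470) hold the lower ears. The top canopy's ears are the turned pair at (347,168) and (240,480).

```bash
python3 - <<'E'
from rig import env
from h import *
import pickle
f=pickle.load(open("f1.pkl","rb"));s=135/594
A=ray(f,[(250+356*s,115+148*s),(250+237*s,115+499*s)],42)
L=ray(f,[(250+215*s,115+165*s),(250+305*s,115+145*s),(250+280*s,115+487*s),(250+366*s,115+470*s)],32)
e=A[0]-A[1];print(A,A.mean(0),np.hypot(*e[:2]),np.arctan2(e[1],e[0]))
e=L[:2].mean(0)-L[2:].mean(0);print(L.mean(0),np.arctan2(e[1],e[0]))
plan(env.get_obs(),[480.7,-177,271])
E
```

```text
[[ 530.47469311 -180.96381223   42.        ]
 [ 430.6040463  -173.468503     42.        ]] [ 480.5393697  -177.21615762   42.        ] 100.15151398829776 -0.07490973899451418
[ 480.48707431 -176.6078933    32.        ] 0.43474879329219895
clock 1.65 pos [ 480.8 -177.9  400.6] jawyaw -1.324 tilt [-3.e-04 -2.e-04 -1.e+00] j [ 0.58  0.24 -0.33  1.89  0.09  1.03 -1.11] f [ 0.2 -0.6 -0.4] grip 94.2
turn [-0.    0.02 -0.01] shift [ 1.296e+02 -9.000e-01 -1.000e-01]
```

Emit:
play_rows(rows=[[[0,0,0],[30,-0.5,0],94],[[0,0,0],[65,-0.9,0],94],[[0,0,0],[95,-0.9,0],94],[[0,0,0],[115,-0.9,0],94],[[0,0,0],[125,-0.9,0],94],[[0,0,0],[129,-0.9,0],94],[[0,0,0],[129,-0.9,0],94]])

```text
clock: 2.35
ee_pos: [481.2, -176.3, 271.9]
eef_rot: [2.658, 1.571, -0.235]
ft_force: [-0.8, 0.1, -0.0]
grip_width: 0.999
```

Emit:
play_rows(rows=[[[0,0,0],[0,0,0],66],[[0,0,0],[0,0,0],60],[[0,0,0],[0,0,0],58],[[0,0,0],[0,0,0],56],[[0,0,0],[0,0,0],54],[[0,0,0],[0,0,0],50],[[0,0,0],[0,0,0],50],[[0,0,0],[0,0,0],50]], newtons=25)

```text
clock: 3.15
ee_pos: [481.2, -176.1, 271.8]
eef_rot: [2.57, 1.571, -0.323]
ft_force: [-0.4, -0.5, 3.1]
grip_width: 0.586
```

Emit:
play_rows(rows=[[[-8,0,0],[0,0,0],50],[[-16,0,0],[-0.5,0,0],50],[[-24,0,0],[-1.2,0,0],50],[[-32,0,0],[-1.9,0,0],50],[[-40,0,0],[-2.6,0,0],50],[[-48,0,0],[-3.3,0,0],50],[[-56,0,0],[-4.0,0,0],50],[[-64,0,0],[-4.7,0,0],50],[[-72,0,0],[-5.4,0,0],50],[[-80,0,0],[-6.1,0,0],50]])

```text
clock: 4.15
ee_pos: [481.0, -176.1, 277.6]
eef_rot: [-2.311, 1.57, 2.481]
ft_force: [0.4, 1.2, -0.8]
grip_width: 0.59
```

Emit:
play_rows(rows=[[[-8,0,0],[-0.7,0,0],50],[[-16,0,0],[-1.4,0,0],50],[[-24,0,0],[-2.1,0,0],50],[[-32,0,0],[-2.8,0,0],50],[[-40,0,0],[-3.5,0,0],50],[[-48,0,0],[-4.5,0,0],50],[[-56,0,0],[-6,0,0],50],[[-56,0,0],[-6,0,0],50]])

```text
clock: 4.95
ee_pos: [481.0, -176.2, 283.6]
eef_rot: [2.483, 1.57, 1.966]
ft_force: [0.2, -0.1, -0.5]
grip_width: 0.59
```

```bash
python3 - <<'E'
from rig import env
from h import *
plan(env.get_obs(),[481,-176.5,420],-0.75)
f=env.grab_frame("scene");cv2.imwrite("pics/s2.png",cv2.resize(f["frame"][150:240,230:350,::-1],(720,540),interpolation=2))
E
```

```text
clock 4.95 pos [ 481.  -176.2  283.6] jawyaw 1.054 tilt [-3.e-04  7.e-04 -1.e+00] j [ 0.97  0.52 -0.85  1.97  0.5   0.87  0.91] f [ 0.2 -0.1 -0.5] grip 55.4
turn [-7.664e+01 -1.000e-02 -4.000e-02] shift [-136.4   -0.2    0. ]
```

View pics/s2.png

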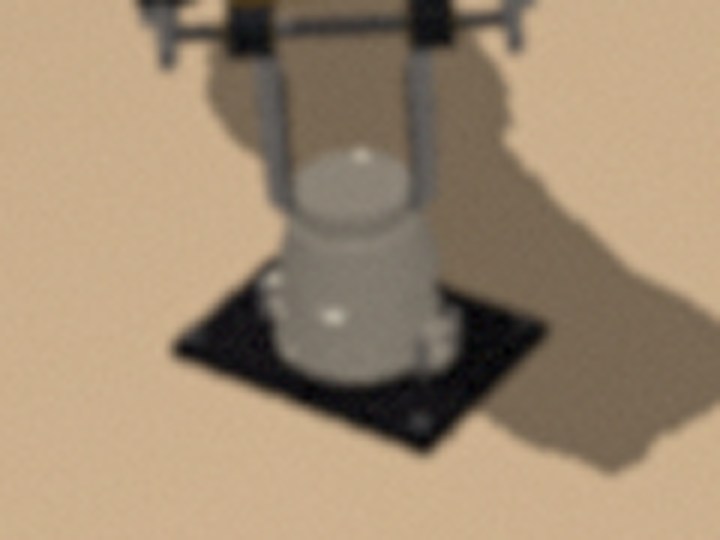

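The grip is holding, and the wrist force is about the canopy's own weight, so it has broken free. I'll lift it clear.

Emit:
play_rows(rows=[[[0,0,0],[-5,0,0],50],[[0,0,0],[-12,0,0],50],[[0,0,0],[-22,0,0],50],[[0,0,0],[-40,0,0],50],[[0,0,0],[-65,0,0],50],[[0,0,0],[-95,0,0],50],[[0,0,0],[-120,0,0],50],[[0,0,0],[-136,0,0],50],[[0,0,0],[-136,0,0],50],[[0,0,0],[-136,0,0],50]])

```text
clock: 6.0
ee_pos: [481.0, -176.1, 419.4]
eef_rot: [-1.811, 1.57, -2.331]
ft_force: [0.1, 0.1, 0.3]
grip_width: 0.589
```

```bash
python3 - <<'E'
from rig import env
from h import *
import pickle
o=env.get_obs()
plan(o,[557,213,400],-0.75)
d={n:env.grab_frame(n) for n in("top","wrist","scene")};pickle.dump(d,open("f2.pkl","wb"))
t=cv2.resize(d["top"]["frame"][199:299,274:374,::-1],(400,400),interpolation=2)
w=cv2.resize(d["wrist"]["frame"][:,:,::-1],(400,400*400//640))
w=np.vstack([w,np.zeros((150,400,3),np.uint8)])
cv2.imwrite("pics/c2.png",np.hstack([t,w]))
E
```

```text
clock 6.00 pos [ 481.  -176.1  419.4] jawyaw 1.051 tilt [-3.e-04 -3.e-04 -1.e+00] j [ 1.1   0.33 -0.97  1.85  0.3   1.12  1.07] f [0.1 0.1 0.3] grip 55.4
turn [-7.681e+01 -2.000e-02  1.000e-02] shift [  19.3  375.5 -127.3]
```

View pics/c2.png

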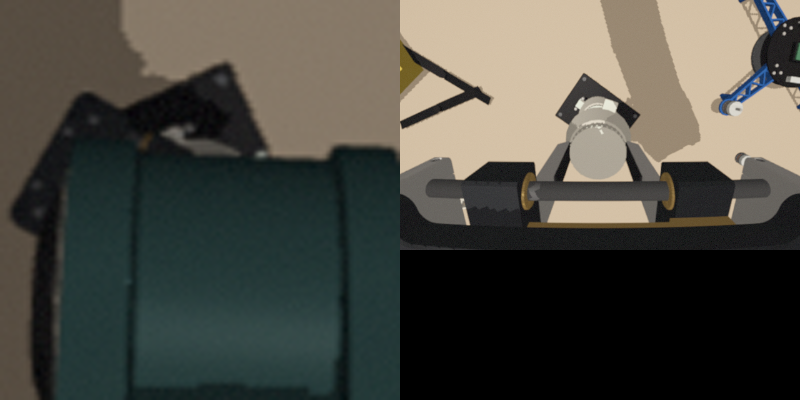

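Emit:
play_rows(rows=[[[8,0,0],[2,35,-12],50],[[16,0,0],[4,72,-25],50],[[24,0,0],[7,110,-38],50],[[32,0,0],[10,148,-51],50],[[40,0,0],[12,186,-64],50],[[48,0,0],[14,224,-76],50],[[56,0,0],[16,262,-89],50],[[64,0,0],[18,300,-102],50],[[72,0,0],[19,338,-115],50],[[80,0,0],[19,365,-124],50]])

```text
clock: 7.15
ee_pos: [554.4, 205.2, 399.6]
eef_rot: [-1.393, 1.569, 2.984]
ft_force: [-0.1, -0.4, -0.3]
grip_width: 0.59
```

```bash
python3 - <<'E'
from rig import env
from h import *
plan(env.get_obs(),[557,213,400],-0.75)
E
```

```text
clock 7.15 pos [554.4 205.2 399.6] jawyaw -0.335 tilt [-1.8e-03  3.0e-04 -1.0e+00] j [ 0.15  0.46 -0.74  1.69  0.33  1.13 -1.01] f [-0.1 -0.4 -0.3] grip 55.5
turn [23.8   0.04  0.1 ] shift [-0.4 -0.1 -8.3]
```

Emit:
play_rows(rows=[[[8,0,0],[0,0,-4],50],[[16,0,0],[0,0,-8.3],50],[[23.8,0,0],[0,0,-8.3],50],[[23.8,0,0],[0,0,-8.3],50],[[23.8,0,0],[0,0,-8.3],50],[[23.8,0,0],[0,0,-8.3],50]])

```text
clock: 7.75
ee_pos: [557.3, 210.1, 400.4]
eef_rot: [-0.712, 1.57, -3.025]
ft_force: [0.2, 0.1, -0.3]
grip_width: 0.589
```

```bash
python3 - <<'E'
from rig import env
from h import *
import pickle
o=env.get_obs()
plan(o,[557,213,400],-0.75)
d={n:env.grab_frame(n) for n in("top","wrist","scene")};pickle.dump(d,open("f3.pkl","wb"))
cv2.imwrite("pics/w3.png",d["wrist"]["frame"][:,:,::-1])
E
```

```text
clock 7.75 pos [557.3 210.1 400.4] jawyaw -0.743 tilt [-6.e-04 -1.e-04 -1.e+00] j [ 0.08  0.44 -0.65  1.68  0.29  1.12 -1.39] f [ 0.2  0.1 -0.3] grip 55.4
turn [0.42 0.03 0.02] shift [ 0.4 -2.1 -1.9]
```

View pics/w3.png

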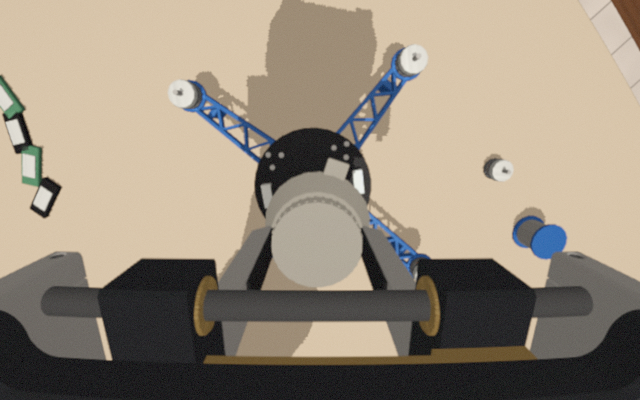

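The canopy is held over the plate. Its ear is at (336,168), the clips are at (358,180) and (266,195), and motors are at (184,95) and (411,60). I'll measure the seat and the held canopy in this same view.

```bash
cat >m.py <<'E'
from h import *
import pickle
from scipy.optimize import least_squares
d=pickle.load(open("f3.pkl","rb"));w=d["wrist"]
t0=pickle.load(open("f0.pkl","rb"))["top"]
def circ(p):
    r=least_squares(lambda q:np.hypot(*(p-q[:2]).T)-q[2],[*p.mean(0),60],loss="soft_l1");return r.x.round(1),abs(r.fun).mean().round(2)
P,u,v=cloud(w);c=np.array([557.3,210.1])
s=(abs(P[:,2]-212.6)<5)&(np.hypot(*(P[:,:2]-c).T)<45)
q=np.zeros((400,640),np.uint8);q[v[s],u[s]]=1
h=cv2.convexHull(max(cv2.findContours(q,0,1)[0],key=len)).reshape(-1,2);W=ray(w,h,212.6)
print("crown wrist",cv2.minEnclosingCircle(W[:,:2].astype(np.float32)),"z",np.median(P[s,2]))
print("ear",ray(w,[(336,168)],170))
# plate edge: black blob
for n,g,win in(("w",w,(240,385,115,215)),("t0",t0,(135,205,185,250))):
    m=(g["frame"].max(2)<60).astype(np.uint8);k=np.zeros_like(m);k[win[2]:win[3],win[0]:win[1]]=1;m*=k
    h=cv2.convexHull(max(cv2.findContours(m,0,1)[0],key=len)).reshape(-1,2)
    if n=="w": h=h[h[:,1]<175]
    # densify not needed
    print(n,"plate",circ(ray(g,h,55)[:,:2]),len(h))
    # white clips / motor blobs
    m=((g["frame"].min(2)>120)&(g["frame"].max(2).astype(int)-g["frame"].min(2)<35)).astype(np.uint8)
    N,_,st,ce=cv2.connectedComponentsWithStats(m)
    for i in range(1,N):
        if 5<st[i,4]<1500:
            X=ray(g,[ce[i]],80)[0]; r=np.hypot(*(X[:2]-[556,212]))
            if r<190: print(n,ce[i].round(1),st[i,4],X.round(1)[:2],ray(g,[ce[i]],64.5)[0][:2].round(1))
E
python3 m.py
```

```text
crown wrist ((561.8179321289062, 216.89453125), 40.66876220703125) z 212.22616107064096
ear [[595.32958081 232.79817688 170.        ]]
w plate (array([557.8, 220.7,  63.1]), np.float64(0.77)) 20
w [412.6  61.1] 749 [714.2 247.4] [720.  246.6]
w [388.9  76.9] 7 [688.  251.6] [692.4 251.1]
w [187.4  99.5] 761 [530.2 369.7] [526.4 375.3]
w [397.5  80.7] 17 [692.  243.3] [696.6 242.4]
w [363.4  98.9] 10 [656.6 252.7] [659.3 252.3]
w [208.2 104.2] 16 [541.9 352.4] [538.8 357.1]
w [361.3 108.9] 26 [648.9 247. ] [651.2 246.3]
w [376.  105.9] 15 [661.4 239.4] [664.4 238.3]
w [207.1 110.5] 13 [536.7 349.1] [533.3 353.6]
w [384.5 113.8] 8 [662.8 228.1] [665.9 226.4]
w [235.3 113.4] 7 [555.2 327.9] [552.7 331.3]
w [231.8 117.6] 19 [549.8 327.4] [547.  330.9]
w [367. 117.] 11 [648.  237.4] [650.3 236.2]
w [216.2 119.7] 14 [536.9 336.8] [533.5 340.7]
w [230.1 124.2] 21 [544.  324.2] [540.9 327.5]
w [367. 121.] 7 [645.5 234.5] [647.7 233.1]
w [378.5 122.3] 6 [653.1 225.8] [655.7 224. ]
w [346. 127.] 7 [626.4 244.2] [627.6 243.3]
w [367.5 137.3] 35 [635.6 222.2] [637.3 220.1]
w [231.  128.8] 9 [541
[... 419 characters left out ...]
[544.5 265.7] [541.5 265.9]
w [382.7 222.9] 9 [589.6 143. ] [588.9 136.9]
w [382.2 229.7] 29 [584.4 137.4] [583.4 131. ]
w [390.5 229.3] 6 [591.2 131.6] [590.6 124.9]
w [418.7 252.3] 10 [597.3  89.6] [597.   80.7]
w [428.  255.7] 7 [602.4  79.2] [602.4  69.8]
w [406.  258.9] 10 [582.1  93. ] [581.   84.3]
w [415.  275.9] 22 [576.7  69.6] [575.3  59.7]
t0 plate (array([558.2, 216. ,  66.3]), np.float64(3.77)) 22
t0 [157.1 153.1] 56 [717.8 242.6] [720.3 248.6]
t0 [179. 201.] 27 [598.2 183.7] [598.9 188.8]
t0 [231.1 206.5] 71 [585.8  53.2] [586.3  56.4]
t0 [103.6 228.2] 49 [528.6 374.7] [528.2 382.7]
t0 [156.3 234.2] 27 [515.3 239.2] [514.8 245.1]
t0 [176.7 282.9] 69 [395.9 185.5] [393.5 190.6]
```

Emit:
play_rows(rows=[[[0,0,0],[0,0,35],50],[[0,0,0],[0,0,70],50],[[0,0,0],[0,0,70],50],[[0,0,0],[0,0,70],50],[[0,0,0],[0,0,70],50]])

```text
clock: 8.4
ee_pos: [510.2, 159.3, 401.0]
eef_rot: [-3.084, 1.57, 0.883]
ft_force: [0.1, 0.5, -1.6]
grip_width: 0.587
```

```bash
python3 - <<'E'
from rig import env
from h import *
import pickle
o=env.get_obs()
plan(o,[557,213,400],-0.75)
w=env.grab_frame("wrist");pickle.dump((o,w),open("f4.pkl","wb"))
cv2.imwrite("pics/w4.png",cv2.resize(w["frame"][80:300,210:430,::-1],(594,594),interpolation=2))
E
```

```text
clock 8.40 pos [510.2 159.3 401. ] jawyaw -0.745 tilt [ 5.e-04  6.e-04 -1.e+00] j [ 0.2   0.32 -0.67  1.83  0.23  1.07 -1.31] f [ 0.1  0.5 -1.6] grip 55.2
turn [ 0.27 -0.04  0.  ] shift [  1.   -2.  -71.2]
```

View pics/w4.png

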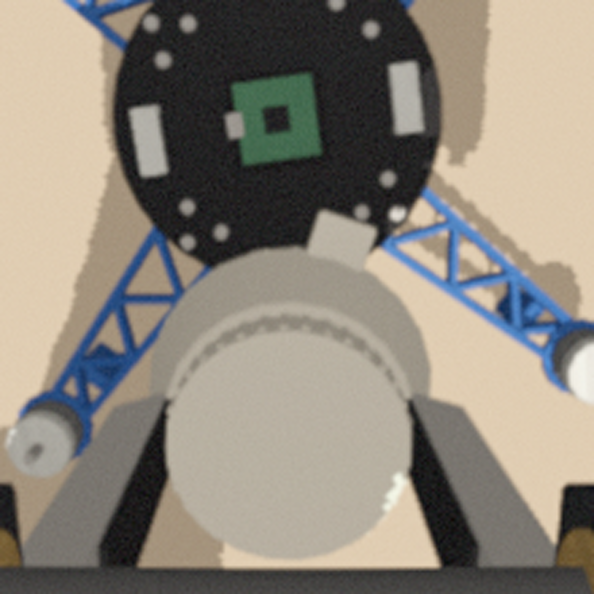

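The clips are clear in the crop, at (149,141) and (406,98), and the flight controller's middle is at (277,120). The ear's outer edge runs from (321,210) to (377,238).

```bash
python3 - <<'E'
from h import *
import pickle
o,w=pickle.load(open("f4.pkl","rb"));s=220/594
px=lambda L:[(210+a*s,80+b*s) for a,b in L]
C=ray(w,px([(149,141),(406,98),(277,119.5)]),64.5);e=C[1]-C[0]
print("clips",C,C[:2].mean(0),np.hypot(*e[:2]),np.arctan2(e[1],e[0]),"fc",ray(w,px([(277,120)]),71))
E=ray(w,px([(321,210),(377,238)]),171.2);d=E[1]-E[0];n=np.array([-d[1],d[0]])/np.hypot(*d[:2])
m=E.mean(0)[:2]
for k in(1,-1):print("ear",E[:,:2],np.hypot(*d[:2]),"yaw",np.arctan2(*(k*n)[::-1]),"centre",m-50*k*n)
a=0.504;print("centre w/ nominal yaw",m-50*np.array([np.cos(a),np.sin(a)]))
print("crown",ray(w,px([(165,430),(413,425),(289,557)]),213.2))
E
```

```text
clips [[515.25743668 246.00512742  64.5       ]
 [599.00538241 190.5059927   64.5       ]
 [557.16241617 218.13323434  64.5       ]] [557.13140955 218.25556006  64.5       ] 100.46826547934118 -0.5852462018073522 fc [[557.01775842 217.84305106  71.        ]]
ear [[549.62024666 190.93090151]
 [555.5359808  175.48759285]] 16.5375842541879 yaw 0.36581932727095623 centre [505.88656426 165.3235208 ]
ear [[549.62024666 190.93090151]
 [555.5359808  175.48759285]] 16.5375842541879 yaw -2.775773326318837 centre [599.2696632  201.09497356]
centre w/ nominal yaw [508.79522152 159.06264597]
crown [[492.52327845 182.36586445 213.2       ]
 [534.03430741 145.63074529 213.2       ]
 [491.47810772 140.35935998 213.2       ]]
```

Emit:
play_rows(rows=[[[0,0,0],[0,-2.5,-38],50],[[0,0,0],[0,-4.9,-75],50],[[0,0,0],[30,-4.9,-75],50],[[0,0,0],[60,-4.9,-75],50],[[0,0,0],[80,-4.9,-75],50],[[0,0,0],[90,-4.9,-75],50],[[0,0,0],[90,-4.9,-75],50],[[0,0,0],[90,-4.9,-75],50]])

```text
clock: 9.25
ee_pos: [557.4, 217.7, 311.5]
eef_rot: [3.053, 1.57, 0.737]
ft_force: [0.3, -0.6, -0.1]
grip_width: 0.587
```

```bash
python3 - <<'E'
from rig import env
from h import *
plan(env.get_obs(),[557.5,217.8,288.5],-0.74)
E
```

```text
clock 9.25 pos [557.4 217.7 311.5] jawyaw -0.746 tilt [ 7.e-04  6.e-04 -1.e+00] j [ 0.04  0.55 -0.61  1.75  0.37  0.97 -1.47] f [ 0.3 -0.6 -0.1] grip 55.2
turn [-0.32 -0.05 -0.  ] shift [23.  -0.  -0.1]
```

Emit:
play_rows(rows=[[[0,0,0],[8,0,0],50],[[0,0,0],[14,0,0],50],[[0,0,0],[18,0,0],50],[[0,0,0],[20,0,0],50],[[0,0,0],[21.5,0,0],50],[[0,0,0],[22.5,0,0],50],[[0,0,0],[22.5,0,0],50]])

```text
clock: 9.95
ee_pos: [557.1, 217.4, 288.8]
eef_rot: [2.477, 1.57, 0.16]
ft_force: [-1.9, -1.7, 6.3]
grip_width: 0.586
```

Emit:
play_rows(rows=[[[6,0,0],[0,0,0],50],[[12,0,0],[0,0,0],50],[[18,0,0],[0,0,0],50],[[24,0,0],[0,0,0],50],[[30,0,0],[0,0,0],50],[[35,0,0],[0,0,0],50],[[35,0,0],[0,0,0],50]])

```text
clock: 10.65
ee_pos: [557.1, 217.6, 288.8]
eef_rot: [-3.023, 1.57, 0.331]
ft_force: [1.1, 0.7, 4.2]
grip_width: 0.586
```

Emit:
play_rows(rows=[[[3,0,0],[0,0,0],50],[[6,0,0],[0,0,0],50],[[9,0,0],[0,0,0],50],[[12,0,0],[0,0,0],50],[[15,0,0],[0,0,0],50],[[18,0,0],[0,0,0],50],[[18,0,0],[0,0,0],50]])

```text
clock: 11.35
ee_pos: [557.2, 217.6, 288.8]
eef_rot: [-2.403, 1.57, 0.64]
ft_force: [-1.1, 0.1, 7.1]
grip_width: 0.592
```

```bash
python3 - <<'E'
from rig import env
from h import *
o=env.get_obs();plan(o,[557.5,217.8,288.5],-1.839);print(o["wrist_torque"])
E
```

```text
clock 11.35 pos [557.2 217.6 288.8] jawyaw -1.669 tilt [ 7.e-04  5.e-04 -1.e+00] j [-0.13  0.53 -0.39  1.77  0.25  0.89 -2.3 ] f [-1.1  0.1  7.1] grip 55.6
turn [ 9.71 -0.04  0.04] shift [ 0.3 -0.2 -0.3]
[ 0.27750642  0.30596067 -0.13668032]
```

Emit:
play_rows(rows=[[[1.5,0,0],[0,0,0],50],[[3,0,0],[0,0,0],50],[[4.5,0,0],[0,0,0],50],[[6,0,0],[0,0,0],50],[[7.5,0,0],[0,0,0],50],[[7.5,0,0],[0,0,0],50]])

```text
clock: 11.95
ee_pos: [557.2, 217.6, 288.7]
eef_rot: [-2.149, 1.57, 0.764]
ft_force: [-0.9, 0.6, 6.5]
grip_width: 0.583
```

```bash
python3 - <<'E'
from rig import env
from h import *
o=env.get_obs();plan(o,[557.5,217.8,288.5],-1.839);print(o["wrist_torque"])
E
```

```text
clock 11.95 pos [557.2 217.6 288.7] jawyaw -1.799 tilt [ 7.e-04  7.e-04 -1.e+00] j [-0.15  0.53 -0.36  1.77  0.23  0.89 -2.41] f [-0.9  0.6  6.5] grip 54.8
turn [ 2.28 -0.03  0.05] shift [ 0.2 -0.2 -0.3]
[0.41113908 0.34740573 0.01966153]
```

Emit:
play_rows(rows=[[[1,0,0],[0,0,0],50],[[2,0,0],[0,0,0],50],[[3,0,0],[0,0,0],50],[[3,0,0],[0,0,0],50]])

```text
clock: 12.35
ee_pos: [557.2, 217.6, 288.7]
eef_rot: [-2.103, 1.57, 0.758]
ft_force: [-0.3, 0.7, 6.5]
grip_width: 0.589
```

```bash
python3 - <<'E'
from rig import env
from h import *
o=env.get_obs();plan(o,[557.5,217.8,288.5],-1.839);print(o["wrist_torque"])
E
```

```text
clock 12.35 pos [557.2 217.6 288.7] jawyaw -1.851 tilt [ 7.e-04  7.e-04 -1.e+00] j [-0.16  0.53 -0.35  1.77  0.22  0.88 -2.46] f [-0.3  0.7  6.5] grip 55.3
turn [-0.71 -0.03  0.05] shift [ 0.2 -0.3 -0.3]
[0.43059606 0.36022777 0.1359473 ]
```

Emit:
play_rows(rows=[[[1,0,0],[0,0,0],50],[[2,0,0],[0,0,0],50],[[2,0,0],[0,0,0],50]])

```text
clock: 12.65
ee_pos: [557.4, 217.8, 288.8]
eef_rot: [-2.14, 1.569, 0.685]
ft_force: [2.6, 5.0, 4.1]
grip_width: 0.587
```

```bash
python3 - <<'E'
from rig import env
from h import *
import pickle
o=env.get_obs();plan(o,[557.5,217.8,288.5],-1.839);print(o["wrist_torque"])
w=env.grab_frame("wrist");pickle.dump((o,w),open("f5.pkl","wb"))
cv2.imwrite("pics/w5.png",cv2.resize(w["frame"][80:300,210:430,::-1],(594,594),interpolation=2))
E
```

```text
clock 12.65 pos [557.4 217.8 288.8] jawyaw -1.887 tilt [ 0.0016  0.0013 -1.    ] j [-0.16  0.52 -0.34  1.77  0.22  0.88 -2.49] f [2.6 5.  4.1] grip 55.2
turn [-2.74 -0.07  0.1 ] shift [ 0.3 -0.  -0.1]
[ 1.45905822 -0.74242824  0.30785325]
```

View pics/w5.png

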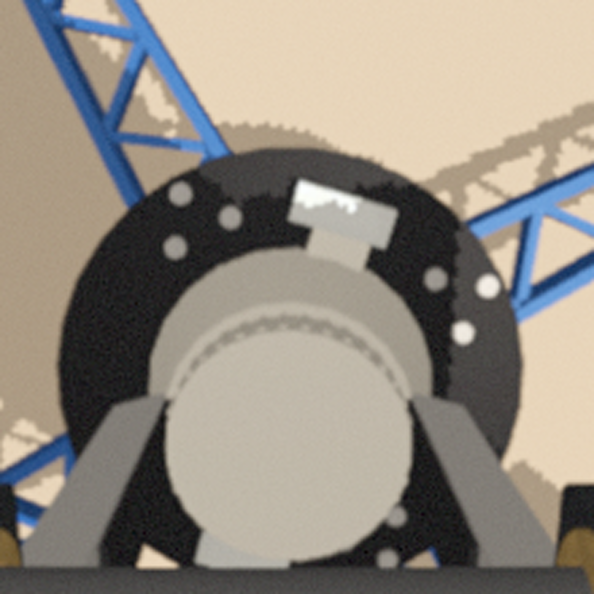

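The ear is under the clip lip at (338,248), near its stop end. The side force and torque have just started to rise, so it has reached the stop. I'll ease back slightly, release and retreat.

Emit:
play_rows(rows=[[[-1.2,0,0],[0,0,0],50],[[-1.2,0,0],[0,0,0],50],[[-1.2,0,0],[0,0,0],60],[[-1.2,0,0],[0,0,0],75],[[-1.2,0,0],[0,0,0],94],[[-1.2,0,0],[0,0,0],94],[[-1.2,0,0],[0,0,0],94],[[-1.2,0,0],[0,0,0],94]])

```text
clock: 13.5
ee_pos: [557.1, 217.2, 288.2]
eef_rot: [0.386, 1.571, -3.053]
ft_force: [0.2, -0.8, -0.0]
grip_width: 0.995
```

Emit:
play_rows(rows=[[[0,0,0],[-8,0,0],94],[[0,0,0],[-25,0,0],94],[[0,0,0],[-50,0,0],94],[[0,0,0],[-80,0,0],94],[[0,0,0],[-110,0,0],94],[[0,0,0],[-110,0,35],94],[[0,0,0],[-110,0,70],94],[[0,0,0],[-110,0,70],94],[[0,0,0],[-110,0,70],94],[[0,0,0],[-110,0,70],94]])

```text
clock: 14.5
ee_pos: [490.7, 237.4, 398.6]
eef_rot: [-2.603, 1.57, 0.241]
ft_force: [0.3, -0.1, 0.1]
grip_width: 0.999
```

```bash
python3 - <<'E'
from rig import env
from h import *
import pickle
o=env.get_obs();plan(o,[557.5,217.8,400])
d={n:env.grab_frame(n) for n in("top","wrist","scene")};pickle.dump((o,d),open("f6.pkl","wb"))
cv2.imwrite("pics/w6.png",cv2.resize(d["wrist"]["frame"][40:260,210:430,::-1],(594,594),interpolation=2))
E
```

```text
clock 14.50 pos [490.7 237.4 398.6] jawyaw -1.869 tilt [ 5.e-04  1.e-04 -1.e+00] j [-0.17  0.31 -0.41  1.81  0.14  1.05 -2.5 ] f [ 0.3 -0.1  0.1] grip 93.9
turn [-0.   -0.02  0.01] shift [ -1.4  -0.9 -69.6]
```

View pics/w6.png

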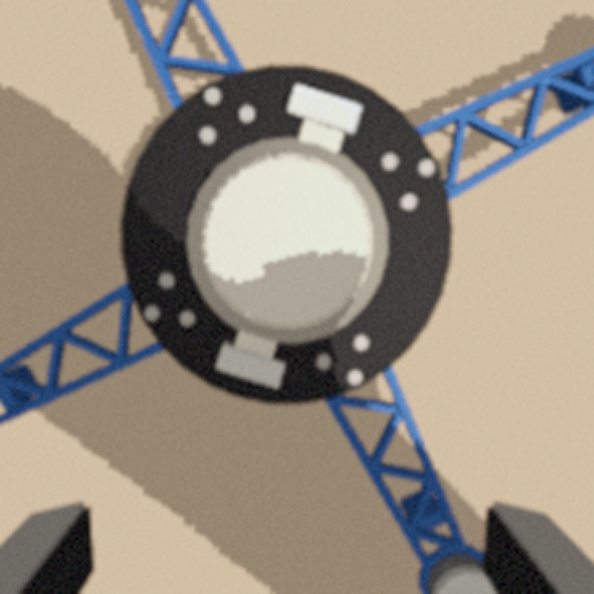

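Both ears show under the clips, with upper ear at (321,137) beneath clip (325,108) and lower ear at (257,345) beneath clip (250,366). One numeric check of the seat, nest and bystanders before handing in.

```bash
python3 - <<'E'
from h import *
import pickle
o,d=pickle.load(open("f6.pkl","rb"));w,t=d["wrist"],d["top"];t0=pickle.load(open("f0.pkl","rb"))["top"]
s=220/594;px=lambda L:[(210+a*s,40+b*s) for a,b in L]
a=lambda e:np.arctan2(e[1],e[0]).round(3)
C=ray(w,px([(325,108),(250,366)]),64.5);E=ray(w,px([(321,137),(257,345)]),59)
print("clips",C.mean(0),a(C[0]-C[1]),"ears",E.mean(0),a(E[0]-E[1]))
P,u,v=cloud(w);k=(np.hypot(P[:,0]-557,P[:,1]-217.5)<25);A=np.c_[P[k][:,:2]-[557,217.5],np.ones(k.sum())]
q=np.linalg.lstsq(A,P[k][:,2],rcond=None)[0];print("crown z,tilt",q[2],q[:2])
P,u,v=cloud(t);k=(np.hypot(P[:,0]-481,P[:,1]+177)<45)&(abs(P[:,2]-70)<5);h=np.zeros((400,640),np.uint8);h[v[k],u[k]]=1
c=cv2.convexHull(max(cv2.findContours(h,0,1)[0],key=len)).reshape(-1,2);print("nest",cv2.minEnclosingCircle(ray(t,c,70)[:,:2].astype(np.float32)),np.median(P[k,2]))
for n,x,y in(("spool",271,153),("motor",232,149),("arm",467,237)):
    r=np.s_[y-20:y+21,x-30:x+31]; print(n,(np.abs(t["frame"][r].astype(int)-t0["frame"][r]).max(2)>50).sum())
E
```

```text
clips [556.59059862 218.53203668  64.5       ] -0.589 ears [555.43365638 218.13050355  59.        ] -0.604
crown z,tilt 100.58753406909386 [-0.00253675  0.00032719]
nest ((480.363525390625, -177.1500244140625), 28.146883010864258) 68.86744431415137
spool 0
motor 0
arm 0
```

All the checks agree, so I'm handing in.

```bash
python3 -c "
from rig import env
print(env.job_done())"
```

```text
the job is handed in; nothing more can be done
None
```

The top canopy is seated on the drone with both ears under the clips, and the job is handed in at about 14.5 s of the 67 s allowed. The hand-in reports no verdict.

I held the canopy by its crown and twisted it counter-clockwise about 136° over the first 12 mm of lift, which broke it free of the nest. I set it down about 1.1 rad counter-clockwise of the clips, then turned it clockwise until the side force just began to rise at the stop. I eased back slightly, released and moved clear. The wrist force never read above about 7 N.

Last checks, from the wrist and top cameras:

| Item | Reading | Expected or limit |
|---|---|---|
| Ear yaw against clip axis | 0.015 rad apart | under 0.12 rad |
| Canopy centre from seat | about 1.2 mm | under 5 mm |
| Crown height | 100.6 mm | 101 mm if flat on the plate |
| Crown tilt | about 0.003 rad | under 0.04 rad |
| Next canopy's crown, height | 68.9 mm | 70 mm |
| Next canopy's crown, position | within 1–2 mm of the stack's measured centre | within 6 mm |
| Spool, motor, spare arm | no image change | under 20 mm |

- **Lowest canopy:** I didn't measure it separately. I'm inferring it stayed put because the one resting on it did.
- **Disagreements:** the top and wrist cameras differed by 1–2 mm on position, which is within their calibration. A rough reading of one ear's edge before placing suggested a 0.14 rad slip in the grip, but the ear's position and the final view didn't bear it out.

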